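Wedge a jar fast in the one-handed preparation board

TASK

The lid of the tall spice jar is stuck: stand the jar upright in the clamp of the wooden preparation board, between the V stop and the sliding jaw. Then take the wooden wedge from its pocket on the board, set it thin end down in the slot behind the jaw, and tap it down with the wooden pounder, in two or more separate blows, until it goes no further and the jar is gripped fast. Stand the pounder back upright on the worktop, and leave the other things as they are.

Things in the scene. Friction and masses are not known exactly. Their poses are not given: they have to be found in the camera images.
- prep_board: Wooden preparation board for one-handed cooks, fixed on the worktop: slab 230 x 112 mm, its top 20 mm up. Origin: centre of its underside; x along its length, z up. On the slab in order along x (mm): V stop -98 to -60 (64 wide, 60 tall, V opens to +x), jar's place, sliding jaw, wedge slot, backstop, wedge's pocket +66 to +106 (walls 40 tall). Heights are above the slab. The middle line is y = 0.
- jar_seat (a point): On the slab's top (20 mm above the worktop), at the point where the jar's axis stands when it is pressed home into the V stop (x = -53 mm on the board). While the jaw is open the jar may stand up to 8 mm from here towards the jaw (board +x).
- slot (a point): On the slab's top (20 mm above the worktop), middle of the wedge slot, x = +27 mm on the board: the wedge's origin is straight above it when its upright face lies against the backstop (upright face at board x = +35 mm). The slot lies between two cheeks 42 mm apart (board x 0 to +57 mm, outside 60 mm wide), closed to -x by the jaw's rear; cheeks and backstop are 80 mm tall above the slab.
- jaw: Sliding wooden jaw between jar and slot, 60 mm tall above the slab, front plate 64 mm wide with a flat cork face (board x = -22 mm when drawn back). Its rear face slopes as the wedge does, so that the wedge driven down behind it pushes it against the jar; friction then holds the wedge down. Origin: that of the board, on the slab's top.
- jaw_slide (a joint): Slide of the jaw in m: 0 drawn fully back from the V stop, grows towards it; about 0.008 when it meets the jar in the V; starts between 0 and 0.003. Stiff (about 5 N), stays where it is left. With the jaw tight on the jar the wedge's foot is about 8 mm above the slab; each 1 mm that the jaw is short of that keeps the wedge about 4.5 mm higher (36 mm more at 0).
- wedge: Wooden wedge, thin end down: 110 mm long, 36 wide (y), 16 thick at the foot, 40 at the top; 0.1 kg. Origin: centre of the foot's underside, z up. Upright face at x = +8 mm; sloping face looks to -x, from -8 mm at the foot to -32 mm at the top. Starts standing on the slab in the pocket, turned as it must stand in the slot (x along the board's x). Takes about 8 to 15 N to drive; 20 N sets it tight.
- wedge_grip (a point): Good place to hold the wedge across its width (along its y, 36 mm): x = -10 mm, 92 mm above its foot.
- wedge_top (a point): Middle of the wedge's flat top, 110 mm above its foot: strike here, straight down.
- pounder: Turned wooden meat pounder, 112 mm tall, standing upright on its round head: head 59 mm across and 46 mm tall with a flat underside, above it a handle 27 mm across; 0.22 kg. Origin: centre of the head's underside, z up along the handle. Best held low, fingertips just above the head (TCP about 68 mm above the underside): a loose grip slides on the handle. Strike with the underside.
- spice_jar: Tall narrow glass spice jar with a screw lid, 106 mm tall, 46 mm across, lid from 85 mm up; 0.11 kg. Origin: centre of its underside, z up.
- salt_mill: Bystander: small salt shaker, 44 mm across, 90 mm tall. Origin: centre of its underside.
- squat_jar: Bystander: wide low jar with a screw lid, 68 x 74 mm, 84 mm tall. Origin: centre of its underside.
- onion: Bystander: onion, 66 mm across, 70 mm tall. Origin: its underside.

How it is judged:
By the outcome, as a careful person would: the job done as asked, in the order asked, and still so for the second after the job is handed in, with the robot touching nothing.
It also fails if it takes over 64 s, if anything falls off the work surface, if the arm or the gripper's body presses on something with over 40 N, if the wrist force passes 120 N, or if a joint passes its speed limit or range.

ROBOT

A 6-joint arm with a two-finger parallel gripper is mounted at the origin on a cart in front of the work surface, level with it; the furniture and walls round the work are solid. World frame = base frame: x ahead of the robot, y to its left, z up, the work surface at z = 0. Lengths are in m, angles in rad, forces in N, time in s.
With the tool pointing down it reaches from about 0.25 to 0.8 m from the base axis. Payload 8.5 kg.
Tool frame: the origin (TCP) lies between the finger pads, 19 mm behind the fingertips; this is the grasp point; z points along the fingers, y is the line along which they close (so a half turn about z gives the same grasp; the last joint's range is limited). The gripper opens to 85 mm and grips with 20 to 120 N. Pads are 22 mm wide; open, the fingers measure 114 mm over their backs; the gripper's body (76 mm by 85 mm) begins 54 mm behind the grasp point. The pads swing forward as they close: fully open they stand 13 mm farther back than shut.
Start: joints at [-1.334, 0.238, -0.013, 1.319, 0, 1.571], TCP at [0.123, -0.51, 0.25] pointing down, gripper open.
Joint ranges: [-2.66, 2.66], [-1.03, 1.9], [-1.14, 1.46], [-1.82, 2.27], [-1.45, 1.34], [-3.14, 3.14]. Speed limits (rad/s): [2.22, 2.22, 2.79, 3.14, 3.14, 3.14].

INTERFACE

Orientations are given as a unit quaternion [w, x, y, z].
In Python, from cell import robot, eyes, job_done gives the robot as it stands (robot), with the cameras (eyes) and the job as plain functions.
- The arm moves only by the tool shift_gripper, called after "Emit:" in YAML: its name, and indented under it one key for each argument. Schema: {"type":"object","properties":{"moves":{"type":"array","items":{"type":"object","properties":{"dx":{"type":"number"},"dy":{"type":"number"},"dz":{"type":"number"},"wx":{"type":"number"},"wy":{"type":"number"},"wz":{"type":"number"}},"additionalProperties":false},"minItems":1,"maxItems":8},"aperture":{"type":"number"},"grip_n":{"type":"number"},"only":{"type":"string"},"quiet":{"type":"boolean"},"lines":{"type":"string"}},"required":["moves"],"additionalProperties":false}. moves is a list of rows, 1 to 8 of them, each an object with the fields dx, dy, dz (the shift in shares of the most that a row can go, 1 being 62.5 mm), wx, wy, wz (a rotation vector in fractions of the full range, 1 being 2 pi rad); a field left out counts as zero; each row shifts and turns the commanded pose from where the row before left it, along the tool's axes as they then stand; what a row does not reach is not made up. A row lasts 1/8 s, in which the tool goes at most 0.0625 m and 0.188 rad, less where a joint would pass 70% of its speed; a pose out of reach is approached as far as the arm can. aperture is the finger opening in m, set as the call begins (left out keeps the last). The fingers move at their own pace and stop on an object; grip_n is the grip in N (left out, the last holds). Time passes only in rows, so rows that do not move let the fingers close. The tool returns the time, the measured TCP pose, the force, the opening and the grip force at its end. only (a regular expression) keeps the lines of the reply that match it, lines (a string "A,B") keeps lines A to B, and quiet returns only ok. Input that does not fit is refused with a message, and nothing moves.
- robot.observe(): the state, without advancing time (a new reading comes with each control period).
- eyes.get_image(name): name is "side" or "top" or "wrist"; returns the picture (384x512x3 uint8, red, green, blue); there is no depth.
- eyes.calibration(name): a dict with "K" (3x3 intrinsics, pixels), "distortion" ([k1, k2, p1, p2, k3] as OpenCV has them; the pictures are not rectified), "world_to_cam" (4x4, takes a point from world to camera coordinates). Camera axes: x right, y up, looking along -z (the intrinsics and any distortion apply to the point x, -y, -z); pixel columns grow to the right and rows downward; lengths in m; the calibration is good to about 2 mm. A picture is of the moment at which its call begins: read the wrist's pose just before it. calibration takes no time and is no camera call; for the wrist camera it gives the pose at the moment of the call.
- job_done(): hands the job in; it is judged then, once.
The state is a dict: "time_s": time; "joints": joint angles; "qvel": joint speeds; "tau": joint torques, N m; "position": TCP position; "eef_rot": TCP orientation; "ft_force": force on the tool from outside, world axes, zero at the start; "ft_torque": the same for the moment, N m; "opening": finger opening in m; "grasp_force": force on a finger pad.
Only numpy, scipy, OpenCV 4.12 (cv2) and the standard library are available. Lean on these libraries where they do the work, as an engineer would, in place of code of your own. Each camera call takes 0.05 s, during which the arm holds its last target. There are 200 camera calls.

## Working session

There is one attempt and no reset: what is moved stays moved. The work goes in short steps, Python scripts to look and compute and a tool call to move; the robot and the scene stay as the last step left them, time stands still between calls to the robot, and variables do not carry over. Pictures are saved under pics/ and viewed, at most 10 in all, crops included, and the job is handed in when it is done.

```bash
ls; mkdir -p pics; cat > h.py <<'E'
import numpy as np, cv2
from cell import robot, eyes, job_done
def snap(n,f):
    im=eyes.get_image(n); cv2.imwrite('pics/'+f,im[:,:,::-1]); return im
def cal(n):
    c=eyes.calibration(n); return np.array(c['K'],float),np.array(c['distortion'],float),np.array(c['world_to_cam'],float)
def proj(n,P,c=None):
    K,d,T=c or cal(n); P=np.atleast_2d(P).astype(float); p=(T[:3,:3]@P.T).T+T[:3,3]; p=p*[1,-1,-1]
    return cv2.projectPoints(p,np.zeros(3),np.zeros(3),K,d)[0][:,0]
def back(n,uv,z,c=None):
    K,d,T=c or cal(n); q=cv2.undistortPoints(np.array([[uv]],float),K,d)[0,0]
    r=T[:3,:3].T@np.array([q[0],-q[1],-1]); o=-T[:3,:3].T@T[:3,3]
    return o+r*(z-o[2])/r[2]
E
python3 - <<'E'
from h import *
for n in('top','side'): snap(n,n+'1.png'); K,d,T=cal(n); print(n,-T[:3,:3].T@T[:3,3],T[2,:3],K[0,0])
o=robot.observe(); print(o)
E
```

```text
cell.py
pics
top [ 0.50429609 -0.16309897  1.08134933] [-0.08039135 -0.00180454  0.99676174] 382.5069122935082
side [ 0.22909076 -0.94463595  0.49629327] [-0.38823643 -0.82795586  0.40467465] 370.86950055608594
{'time_s': 0.1, 'joints': array([-1.33401411e+00,  2.38737984e-01, -1.41600149e-02,  1.31923452e+00,
        2.32672422e-05,  1.57083346e+00]), 'qvel': array([ 4.51926518e-04, -3.16585694e-03,  2.33615663e-03,  8.08504641e-04,
        4.69315204e-05,  1.14020228e-04]), 'tau': array([ 9.24279120e-04, -5.39720142e+01,  3.47000134e+01,  1.34346611e-02,
       -4.25565349e-05, -4.17842017e-06]), 'position': array([ 0.12307467, -0.510001  ,  0.24943676]), 'eef_rot': array([-6.64793668e-04,  9.93001927e-01,  1.18096258e-01, -6.73723220e-05]), 'ft_force': array([ 0.01784664, -0.28706403,  0.64818689]), 'ft_torque': array([ 0.01741478, -0.02858151,  0.03088935]), 'grasp_force': 0.0, 'opening': 0.08522686514704939}
```

View pics/top1.png

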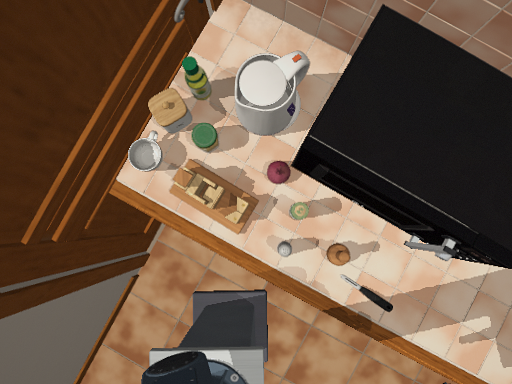

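View pics/side1.png

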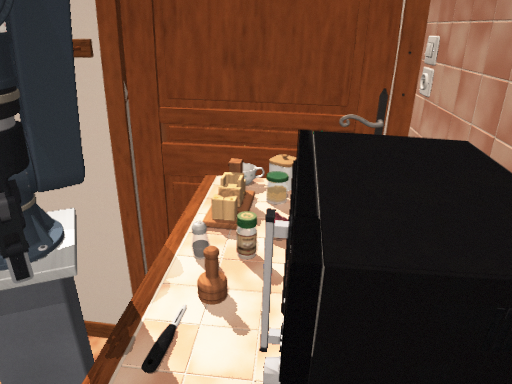

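```bash
python3 - <<'E'
from h import *
im=cv2.imread('pics/top1.png'); c=im[150:280,160:360]; cv2.imwrite('pics/crop1.png',cv2.resize(c,None,fx=4,fy=4,interpolation=cv2.INTER_CUBIC))
for n,uv,z in [('jar',(300,210),.106),('pounder',(338,254),.112),('salt',(285,248),.09),('onion',(278,172),.05)]: print(n,back('top',uv,z))
E
```

```text
jar [ 0.52993097 -0.26292657  0.106     ]
pounder [ 0.41662665 -0.35476522  0.112     ]
salt [ 0.43359179 -0.2229386   0.09      ]
onion [ 0.63592048 -0.21220855  0.05      ]
```

View pics/crop1.png

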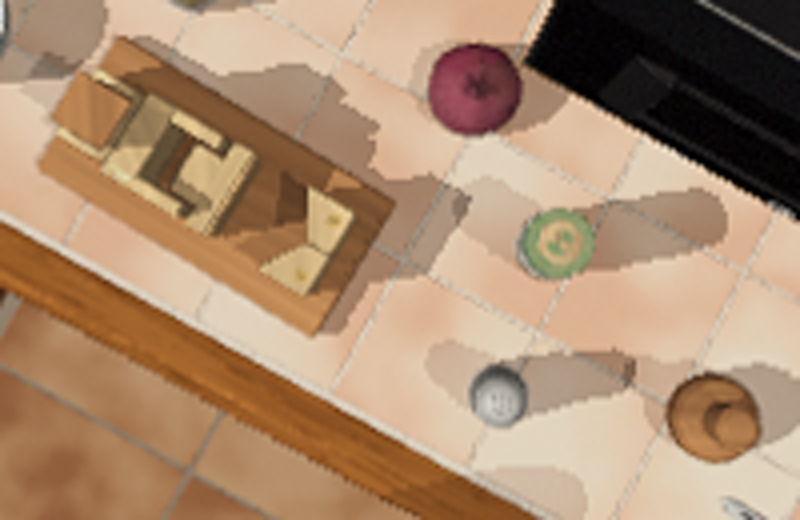

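```bash
cat >> h.py <<'E'
from scipy.optimize import least_squares
def b2w(b,P):
    P=np.atleast_2d(P).astype(float); c,s=np.cos(b[2]),np.sin(b[2]); 
    return np.c_[b[0]+c*P[:,0]-s*P[:,1], b[1]+s*P[:,0]+c*P[:,1], P[:,2]]
def fitboard(n,P,uv,b0,c=None):
    c=c or cal(n)
    r=least_squares(lambda b:(proj(n,b2w(b,P),c)-uv).ravel(),b0,loss='soft_l1',x_scale=[.01,.01,.05]); return r.x,r.fun.reshape(-1,2)
E
python3 - <<'E'
from h import *
P=np.array([[-115,-56,20],[-115,56,20],[115,56,20],[115,-56,20],[-98,-32,80],[-98,32,80],[-60,-32,80],[-60,32,80]])/1000
uv=np.array([[395,205],[315,335],[40,165],[120,38],[355,213],[308,297],[307,187],[260,270]])/4+[160,150]-.4
b,r=fitboard('top',P,uv,[.53,-.05,1.1]); print(b,np.degrees(b[2]),r.round(1).tolist())
print('seat',b2w(b,[-.049,0,.02]),'slot',b2w(b,[.027,0,.02]),'wedge~',b2w(b,[.09,0,.02]))
for n,u,z in [('jar',(560,243),.106),('phead',(714,417),.046),('ptop',(745,430),.112),('salt',(498,395),.09),('onion',(475,88),.05)]: print(n,back('top',np.array(u)/4+[160,150]-.4,z))
E
```

```text
[ 0.57722819 -0.03289319  1.00112124] 57.36002179567106 [[1.1, -0.7], [0.0, 1.4], [-1.2, 0.8], [-0.0, -1.4], [0.7, 0.5], [-0.3, 0.4], [0.3, -0.5], [-0.7, -0.4]]
seat [[ 0.55079962 -0.07415493  0.02      ]] slot [[ 0.59179087 -0.01015713  0.02      ]] wedge~ [[0.62577045 0.04289367 0.02      ]]
jar [ 0.52906496 -0.26187817  0.106     ]
phead [ 0.41105066 -0.36809969  0.046     ]
ptop [ 0.4083082  -0.37435856  0.112     ]
salt [ 0.4327544  -0.22059823  0.09      ]
onion [ 0.63699179 -0.21318962  0.05      ]
```

Careful with the scale: shifts go in shares of 62.5 mm and turns go in shares of 2 pi rad. That gives: -0.02 m is -0.32, -0.153 rad / 6.2832 = -0.0244.

```bash
cat >> h.py <<'E'
from scipy.spatial.transform import Rotation as R
def rot(): q=robot.observe()['eef_rot']; return R.from_quat([q[1],q[2],q[3],q[0]])
def delta(w,n=1):
    o=robot.observe(); d=rot().inv().apply(np.array(w)-o['position']); print('delta tool',d.round(4),'per row',(d/n).round(4)); return d
E
```

Emit:
shift_gripper:
  moves:
    - {"dz":-0.32, "wz":-0.0244}
    - {"dz":-0.32, "wz":-0.0244}
    - {"wz":-0.0244}
    - {"wz":-0.0244}
    - {"wz":-0.0244}
    - {}

```text
time_s: 0.85
position: [0.1231, -0.5102, 0.2897]
eef_rot: [-0.0, 0.877, 0.48, 0.0]
ft_force: [-0.4, 0.0, 0.6]
opening: 0.0854
grasp_force: 0.0
```

```bash
python3 -c "
from h import *
print(rot().as_matrix().round(3),robot.observe()['joints']); delta([.50,-.28,.30],8)"
```

```text
[[ 0.54   0.842 -0.   ]
 [ 0.842 -0.54   0.001]
 [ 0.    -0.001 -1.   ]] [-1.33400781e+00  2.28716677e-01  7.48936739e-02  1.41769870e+00
 -3.03750876e-06  8.06830618e-01]
delta tool [ 0.3972  0.1931 -0.0102] per row [ 0.0496  0.0241 -0.0013]
```

To row units: 0.0525 m is 0.84, 0.05 m is 0.8.

Emit:
shift_gripper:
  moves:
    - {"dx":0.4, "dy":0.192}
    - {"dx":0.84, "dy":0.408}
    - {"dx":0.84, "dy":0.408}
    - {"dx":0.84, "dy":0.408}
    - {"dx":0.84, "dy":0.408}
    - {"dx":0.84, "dy":0.408}
    - {"dx":0.84, "dy":0.408}
    - {"dx":0.8, "dy":0.4}

```text
time_s: 1.85
position: [0.4949, -0.2828, 0.2899]
eef_rot: [-0.0, 0.878, 0.479, -0.0]
ft_force: [0.4, -0.7, -0.2]
opening: 0.0853
grasp_force: 0.0
```

Emit:
shift_gripper:
  moves:
    - {"dx":0.12}
    - {}

```text
time_s: 2.1
position: [0.4973, -0.2773, 0.2896]
eef_rot: [-0.0, 0.877, 0.48, -0.0]
ft_force: [-0.6, 0.1, -0.4]
opening: 0.0852
grasp_force: 0.0
```

```bash
python3 - <<'E'
from h import *
import pickle
c=cal('wrist'); snap('wrist','w1.png'); pickle.dump(c,open('c1.pkl','wb'))
print(-c[2][:3,:3].T@c[2][:3,3]); print(proj('wrist',[[.529,-.262,.106],[.411,-.371,.112],[.5506,-.0744,.02]],c))
E
```

```text
[ 0.53468078 -0.22099078  0.41346023]
[[273.32830045 145.68946304]
 [234.68620494 287.86419359]
 [197.14186157 -15.3044778 ]]
```

View pics/w1.png

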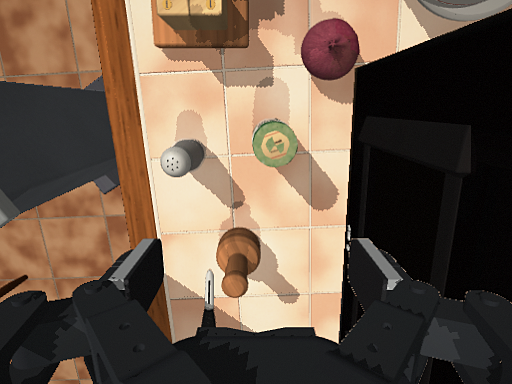

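```bash
python3 - <<'E'
from h import *
import pickle
c=pickle.load(open('c1.pkl','rb'))
j=back('w',(275.5,142.5),.106,c);print('jar',j,'pounder',back('w',(235,284.5),.112,c),'salt',back('w',(176,162),.09,c))
j=(j+[.529,-.262,.106])/2; delta([j[0],j[1],.15]); 
E
```

```text
jar [ 0.53245285 -0.26048984  0.106     ] pounder [ 0.4136228  -0.36768869  0.112     ] salt [ 0.43328278 -0.22331224  0.09      ]
delta tool [0.0324 0.0196 0.1398] per row [0.0324 0.0196 0.1398]
```

To row units: 0.05 m is 0.8, 0.03 m is 0.48.

Emit:
shift_gripper:
  moves:
    - {"dx":0.256, "dy":0.16, "dz":0.48}
    - {"dx":0.2624, "dy":0.1536, "dz":0.8}
    - {"dz":0.8}
    - {"dz":0.8}
    - {"dz":0.4}
    - {}

```text
time_s: 2.9
position: [0.5291, -0.2616, 0.0836]
eef_rot: [-0.002, 0.878, 0.479, -0.001]
ft_force: [0.5, -0.7, 0.2]
opening: 0.0855
grasp_force: 0.0
```

Emit:
shift_gripper:
  moves:
    - {}
    - {}
    - {}
    - {}
    - {}
  aperture: 0.03
  grip_n: 40

```text
time_s: 3.52
position: [0.5318, -0.2614, 0.0866]
eef_rot: [0.001, 0.877, 0.48, 0.0]
ft_force: [-0.8, 0.3, 5.5]
opening: 0.0446
grasp_force: 39.9
```

To row units: -0.05 m is -0.8, -0.04 m is -0.64.

Emit:
shift_gripper:
  moves:
    - {"dz":-0.32}
    - {"dz":-0.64}
    - {"dz":-0.8}
    - {"dz":-0.8}
    - {"dz":-0.32}
    - {}

```text
time_s: 4.28
position: [0.5321, -0.2614, 0.2672]
eef_rot: [0.002, 0.877, 0.48, 0.001]
ft_force: [0.1, 0.1, -2.0]
opening: 0.0445
grasp_force: 41.4
```

```bash
python3 - <<'E'
from h import *
import pickle
c=cal('wrist'); snap('wrist','w2.png'); pickle.dump(c,open('c2.pkl','wb'))
b=[.5772,-.0329,1.0011]
print(proj('wrist',b2w(b,[[-.115,-.056,.02],[.115,0,.02],[-.06,0,.08]]),c)); 
print(robot.observe()['grasp_force']); delta(np.r_[b2w(b,[-.16,0,.27])[0]])
E
```

```text
[[ 227.85165146   75.1382129 ]
 [ 164.33937628 -178.39945154]
 [ 158.69131543    3.95562474]]
41.43315738067031
delta tool [ 0.0569 -0.0846 -0.0047] per row [ 0.0569 -0.0846 -0.0047]
```

To row units: -0.05 m is -0.8, -0.04 m is -0.64.

Emit:
shift_gripper:
  moves:
    - {"dx":0.24, "dy":-0.48, "dz":-0.48}
    - {"dx":0.48, "dy":-0.64, "dz":-0.8}
    - {"dx":0.64, "dy":-0.24, "dz":-0.48}
    - {"dx":0.24}
    - {}
    - {}

```text
time_s: 5.08
position: [0.5153, -0.1371, 0.3674]
eef_rot: [-0.001, 0.877, 0.48, -0.001]
ft_force: [0.0, 1.0, -0.6]
opening: 0.0441
grasp_force: 41.6
```

```bash
python3 - <<'E'
from h import *
import pickle
c=cal('wrist'); im=snap('wrist','w3.png'); pickle.dump(c,open('c3.pkl','wb'))
cv2.imwrite('pics/w3b.png',cv2.resize(im[:,:,::-1],(800,600),interpolation=cv2.INTER_CUBIC))
E
```

```text
(no output)
```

View pics/w3b.png

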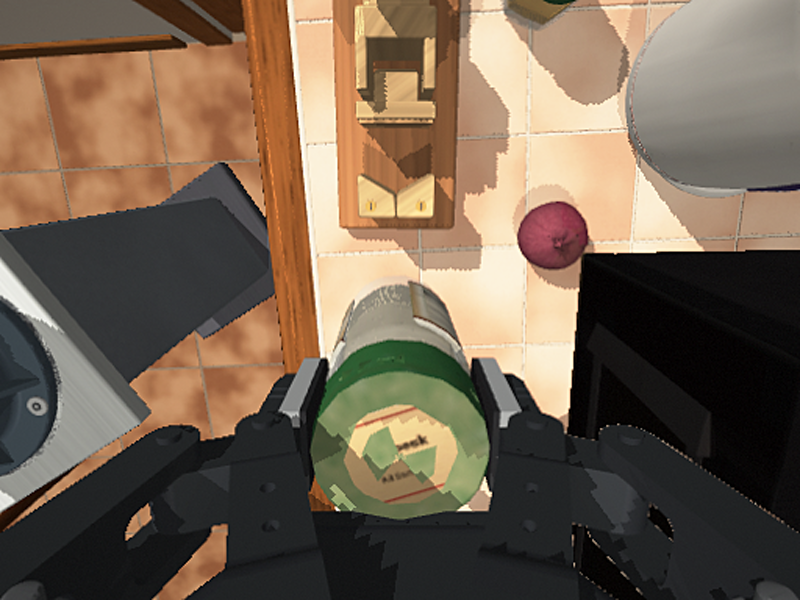

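```bash
python3 - <<'E'
from h import *
import pickle
c=pickle.load(open('c3.pkl','rb'))
P=np.array([[-115,56,20],[-115,-56,20],[-98,32,80],[-98,-32,80],[-60,32,80],[-60,-32,80]])/1000
uv=np.array([[340,227],[453,228],[358,217],[433,217],[358,174],[433,174]])*.64
b,r=fitboard('w',P,uv,[.577,-.033,1.0],c); print(b,r.round(1).tolist())
print('jaw',proj('w',b2w(b,[[-.022,.032,.08],[-.022,-.032,.08],[0.057,.03,.1],[.057,-.03,.1],[.115,.056,.02]]),c)/.64)
c=cal('wrist')
m=rot(); print(m.as_matrix().round(3))
E
```

```text
[ 0.57955296 -0.03179794  0.99890299] [[-1.0, 1.1], [0.6, 0.7], [-0.3, 0.4], [0.4, 0.5], [-0.9, -2.0], [1.0, -1.8]]
jaw [[355.69337981 122.02707893]
 [435.60914005 122.20488946]
 [353.83932441   4.10063816]
 [437.08219248   4.23054579]
 [330.67507467 -41.47557953]]
[[ 0.54   0.842 -0.003]
 [ 0.842 -0.54   0.001]
 [-0.001 -0.003 -1.   ]]
```

```bash
python3 - <<'E'
from h import *
import pickle
c=pickle.load(open('c3.pkl','rb')); p=robot.observe()['position']
q=back('w',(401*.64,430*.64),p[2]+.0194,c); print('lid centre in tool', rot().inv().apply(q-p))
for y in(343,517): print(rot().inv().apply(back('w',(401*.64,y*.64),p[2]+.0194,c)-p))
b=[.579,-.032,.999]
delta(b2w(b,[-.049,0,p[2]])[0]); print(np.cos(.999-1.0),rot().as_rotvec())
E
```

```text
lid centre in tool [ 0.00646204  0.00129929 -0.01941024]
[ 0.02875196  0.00126508 -0.01943361]
[-0.01846447  0.00133811 -0.01938411]
delta tool [ 0.0741 -0.0032 -0.0001] per row [ 0.0741 -0.0032 -0.0001]
0.9999995000000417 [-2.75475297 -1.50659524  0.0034004 ]
```

```bash
python3 - <<'E'
from h import *
im=cv2.imread('pics/w3.png')[210:340,185:330]; cv2.imwrite('pics/crop3.png',cv2.resize(im,None,fx=4,fy=4,interpolation=cv2.INTER_CUBIC))
E
```

```text
(no output)
```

View pics/crop3.png

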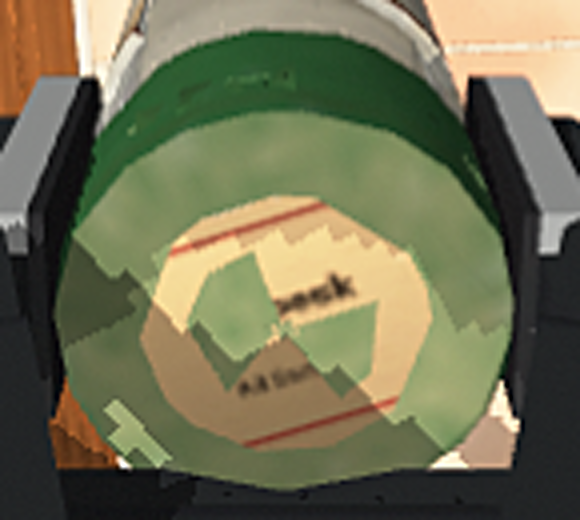

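To row units: 0.05 m is 0.8, 0.04 m is 0.64.

Emit:
shift_gripper:
  moves:
    - {"dx":0.384, "dy":-0.048, "dz":0.32}
    - {"dx":0.64, "dz":0.48}
    - {"dx":0.16, "dz":0.8}
    - {"dz":0.8}
    - {"dz":0.64}
    - {"dz":0.32}
    - {"dz":0.16}
    - {}

```text
time_s: 6.12
position: [0.5526, -0.0731, 0.1487]
eef_rot: [-0.0, 0.877, 0.48, -0.001]
ft_force: [-0.4, 0.4, -0.6]
opening: 0.0444
grasp_force: 41.6
```

```bash
python3 - <<'E'
from h import *
delta(b2w([.579,-.032,.999],[-.049,0,.107])[0])
E
```

```text
delta tool [-0.0002 -0.      0.0417] per row [-0.0002 -0.      0.0417]
```

To row units: 0.01 m is 0.16, 0.006 m is 0.096.

Emit:
shift_gripper:
  moves:
    - {"dz":0.16}
    - {"dz":0.16}
    - {"dz":0.16}
    - {"dz":0.096}
    - {"dz":0.048}
    - {}
    - {}

```text
time_s: 7.0
position: [0.5532, -0.0725, 0.1105]
eef_rot: [0.0, 0.877, 0.48, 0.0]
ft_force: [0.1, 1.0, -2.2]
opening: 0.0443
grasp_force: 41.6
```

Emit:
shift_gripper:
  moves:
    - {"dz":0.032}
    - {"dz":0.032}
    - {}

```text
time_s: 7.38
position: [0.5531, -0.0725, 0.1067]
eef_rot: [0.0, 0.877, 0.48, 0.0]
ft_force: [-1.9, -0.0, 4.6]
opening: 0.0439
grasp_force: 42.0
```

To row units: -0.06 m is -0.96, -0.05 m is -0.8.

Emit:
shift_gripper:
  moves:
    - {}
    - {}
    - {}
    - {"dz":-0.32}
    - {"dz":-0.8}
    - {"dz":-0.96}
    - {"dz":-0.64}
    - {}
  aperture: 0.085

```text
time_s: 8.38
position: [0.5544, -0.0727, 0.2795]
eef_rot: [0.002, 0.877, 0.48, 0.002]
ft_force: [0.6, 0.3, -0.4]
opening: 0.0851
grasp_force: 0.0
```

```bash
python3 - <<'E'
from h import *
import pickle
c=cal('wrist'); im=snap('wrist','w4.png'); pickle.dump(c,open('c4.pkl','wb'))
cv2.imwrite('pics/w4b.png',cv2.resize(im[:,:,::-1],(800,600),interpolation=cv2.INTER_CUBIC))
b=[.579,-.032,.999]
print(proj('w',b2w(b,[[.057,.03,.1],[.057,-.03,.1],[.115,.056,.02],[-.049,0,.126]]),c)/.64)
E
```

```text
[[342.84144365 101.66306948]
 [445.28957679 102.01340911]
 [316.35842509  29.96271745]
 [393.85880002 288.19845696]]
```

View pics/w4b.png

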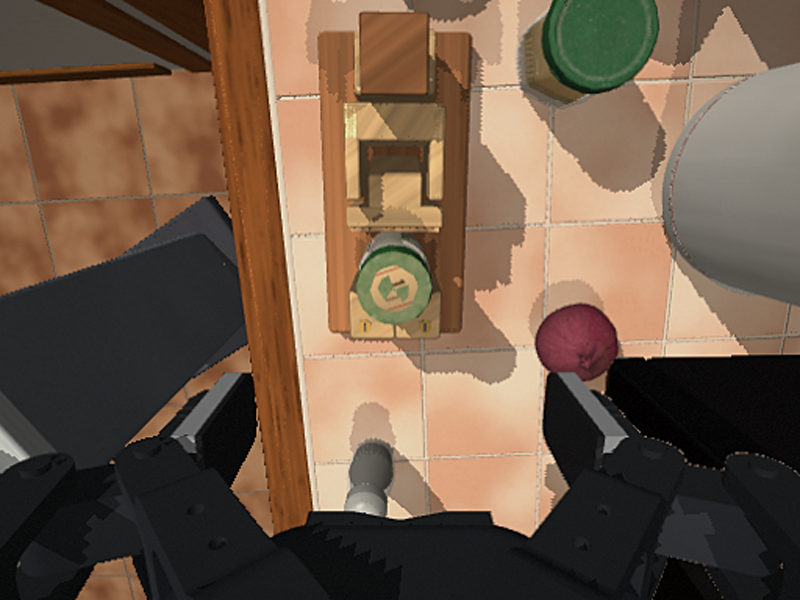

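```bash
python3 - <<'E'
from h import *
import pickle
c=pickle.load(open('c4.pkl','rb')); b=np.array([.579,-.032,.999])
def w2b(p): d=p-[b[0],b[1],0]; return R.from_euler('z',-b[2]).apply(d)
for u in [(360,12),(429,13),(359,93),(428,94)]: print(w2b(back('w',np.array(u)*.64,.13,c)).round(4))
print('back',w2b(back('w',np.array((345,103))*.64,.1,c)),w2b(back('w',np.array((443,103))*.64,.1,c)))
p=np.array((318,32))*.64; print('slab corners',w2b(back('w',p,.02,c)),w2b(back('w',np.array((472,33))*.64,.02,c)))
E
```

```text
[0.096  0.0171 0.13  ]
[ 0.0957 -0.0178  0.13  ]
[0.0576 0.0183 0.13  ]
[ 0.0572 -0.018   0.13  ]
back [0.05626731 0.0287548  0.1       ] [ 0.05645097 -0.02867098  0.1       ]
slab corners [0.11367337 0.05487526 0.02      ] [ 0.11344212 -0.05549898  0.02      ]
```

```bash
python3 -c "
from h import *
delta(b2w([.579,-.032,.999],[.078,0,.20])[0]); print(robot.observe()['position'])"
```

```text
delta tool [ 0.1258 -0.0005  0.0775] per row [ 0.1258 -0.0005  0.0775]
[ 0.55361438 -0.07260507  0.27732195]
```

To row units: 0.045 m is 0.72, 0.04 m is 0.64.

Emit:
shift_gripper:
  moves:
    - {"dx":0.4, "dz":0.16}
    - {"dx":0.72, "dz":0.32}
    - {"dx":0.64, "dz":0.36}
    - {"dx":0.248, "dz":0.4}
    - {}

```text
time_s: 9.05
position: [0.6191, 0.034, 0.1951]
eef_rot: [-0.001, 0.877, 0.481, -0.003]
ft_force: [-0.4, 0.0, -0.1]
opening: 0.085
grasp_force: 0.0
```

Emit:
shift_gripper:
  moves:
    - {"dz":0.48}
    - {"dz":0.48}
    - {"dz":0.32}
    - {"dz":0.128}
    - {}
    - {}

```text
time_s: 9.8
position: [0.6211, 0.033, 0.1119]
eef_rot: [0.0, 0.877, 0.48, 0.001]
ft_force: [-0.7, 0.6, 0.1]
opening: 0.0853
grasp_force: 0.0
```

```bash
python3 -c "
from h import *
delta(b2w([.579,-.032,.999],[.078,0,.112])[0])"
```

```text
delta tool [ 0.0005 -0.0003 -0.0001] per row [ 0.0005 -0.0003 -0.0001]
```

Emit:
shift_gripper:
  moves:
    - {}
    - {}
    - {}
    - {}
    - {}
    - {}
  aperture: 0.02
  grip_n: 60

```text
time_s: 10.55
position: [0.6208, 0.0333, 0.111]
eef_rot: [0.0, 0.877, 0.48, 0.0]
ft_force: [-0.8, 0.4, 5.3]
opening: 0.0356
grasp_force: 59.7
```

Emit:
shift_gripper:
  moves:
    - {"dz":-0.32}
    - {"dz":-0.64}
    - {"dz":-0.64}
    - {"dz":-0.128}
    - {}
    - {}

```text
time_s: 11.3
position: [0.6199, 0.0332, 0.217]
eef_rot: [-0.001, 0.877, 0.48, -0.001]
ft_force: [-0.8, -0.7, -0.4]
opening: 0.0354
grasp_force: 60.0
```

```bash
python3 -c "
from h import *
delta(b2w([.579,-.032,.999],[.0145,0,.218])[0])
im=eyes.get_image('wrist'); cv2.imwrite('pics/w5.png',cv2.resize(im[:,:,::-1],(800,600)))"
```

```text
delta tool [-0.0624  0.0007 -0.0009] per row [-0.0624  0.0007 -0.0009]
```

View pics/w5.png

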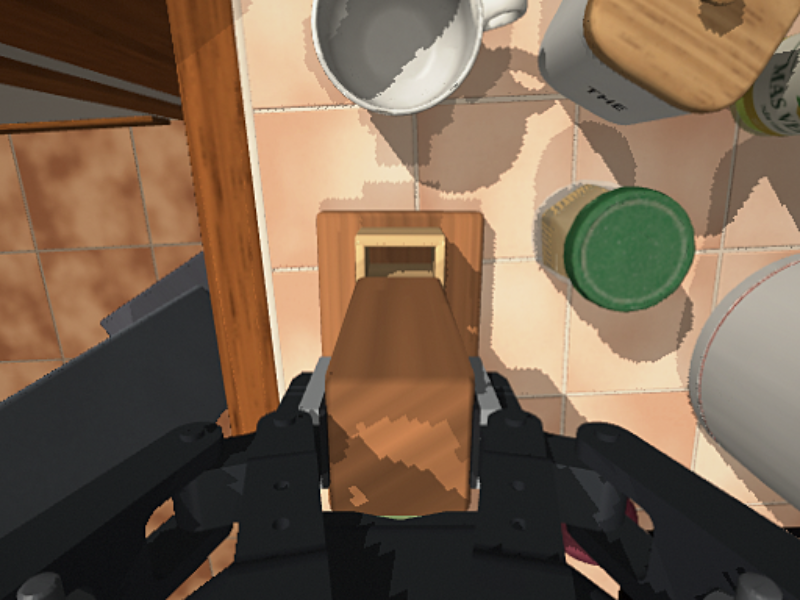

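```bash
python3 - <<'E'
from h import *
c=cal('wrist'); b=np.array([.579,-.032,.999]); p=robot.observe()['position']
w2b=lambda p: R.from_euler('z',-b[2]).apply(p-[b[0],b[1],0])
for u in [(328,378),(472,378)]: print('top edge tool',rot().inv().apply(back('w',np.array(u)*.64,p[2]+.018,c)-p))
for u in [(317,212),(482,211)]: print('slab',w2b(back('w',np.array(u)*.64,.02,c)))
for u in [(357,232),(445,232)]: print('pocket rear',w2b(back('w',np.array(u)*.64,.06,c)))
E
```

```text
top edge tool [ 0.01911803 -0.01595039 -0.01799302]
top edge tool [ 0.01915425  0.01816938 -0.01806928]
slab [0.11514643 0.0542444  0.02      ]
slab [ 0.11611339 -0.05369376  0.02      ]
pocket rear [0.10742686 0.02475604 0.06      ]
pocket rear [ 0.1075836  -0.02616848  0.06      ]
```

To row units: -0.03 m is -0.48, -0.02 m is -0.32.

Emit:
shift_gripper:
  moves:
    - {"dx":-0.32}
    - {"dx":-0.48}
    - {"dx":-0.2}
    - {}
    - {"dz":0.24}
    - {"dz":0.24}
    - {"dz":0.16}
    - {}

```text
time_s: 12.35
position: [0.5863, -0.0192, 0.1771]
eef_rot: [-0.0, 0.877, 0.48, -0.001]
ft_force: [-0.7, -1.6, -1.4]
opening: 0.0354
grasp_force: 61.4
```

```bash
python3 -c "
from h import *
delta(b2w([.579,-.032,.999],[.0145,0,.170])[0])"
```

```text
delta tool [-0.0002  0.0008  0.0071] per row [-0.0002  0.0008  0.0071]
```

To row units: 0.008 m is 0.128, 0.006 m is 0.096.

Emit:
shift_gripper:
  moves:
    - {"dz":0.128}
    - {"dz":0.096}
    - {"dz":0.064}
    - {}

```text
time_s: 12.85
position: [0.5867, -0.0194, 0.16]
eef_rot: [-0.0, 0.877, 0.48, -0.0]
ft_force: [-1.3, -1.3, -2.2]
opening: 0.0354
grasp_force: 61.4
```

Emit:
shift_gripper:
  moves:
    - {"dz":0.048}
    - {"dz":0.048}
    - {}

```text
time_s: 13.22
position: [0.5871, -0.0196, 0.1547]
eef_rot: [0.0, 0.877, 0.48, 0.0]
ft_force: [-1.3, -3.2, 0.9]
opening: 0.0351
grasp_force: 61.6
```

To row units: 0.003 m is 0.048.

Emit:
shift_gripper:
  moves:
    - {"dz":0.048}
    - {"dz":0.048}
    - {}

```text
time_s: 13.6
position: [0.5875, -0.0198, 0.1496]
eef_rot: [0.001, 0.877, 0.48, 0.001]
ft_force: [-2.4, -4.1, 6.7]
opening: 0.0354
grasp_force: 62.5
```

To row units: -0.05 m is -0.8, -0.03 m is -0.48.

Emit:
shift_gripper:
  moves:
    - {}
    - {}
    - {}
    - {}
    - {"dz":-0.48}
    - {"dz":-0.8}
    - {"dz":-0.8}
    - {}
  aperture: 0.085

```text
time_s: 14.6
position: [0.5886, -0.0194, 0.2828]
eef_rot: [0.002, 0.877, 0.48, 0.003]
ft_force: [0.5, 0.3, -0.9]
opening: 0.0849
grasp_force: 0.0
```

```bash
python3 -c "
from h import *
print(robot.observe()['position']); delta([.418,-.39,.27])"
```

```text
[ 0.58859044 -0.01943216  0.28284102]
delta tool [-0.4041  0.0559  0.0117] per row [-0.4041  0.0559  0.0117]
```

To row units: -0.06 m is -0.96, -0.05 m is -0.8.

Emit:
shift_gripper:
  moves:
    - {"dx":-0.48}
    - {"dx":-0.8, "dy":0.064}
    - {"dx":-0.96, "dy":0.112}
    - {"dx":-0.96, "dy":0.112}
    - {"dx":-0.96, "dy":0.112}
    - {"dx":-0.96, "dy":0.112}
    - {"dx":-0.8, "dy":0.096}
    - {"dx":-0.32, "dy":0.048}

```text
time_s: 15.6
position: [0.4099, -0.372, 0.2777]
eef_rot: [-0.001, 0.878, 0.479, -0.0]
ft_force: [-1.0, 1.3, -0.1]
opening: 0.0846
grasp_force: 0.0
```

```bash
python3 -c "
from h import *
print(robot.observe()['position']); delta([.413,-.3685,.16]);delta([.413,-.3685,.068])"
```

```text
[ 0.40985085 -0.37195567  0.27770068]
delta tool [0.0046 0.0009 0.1177] per row [0.0046 0.0009 0.1177]
delta tool [0.0046 0.0011 0.2097] per row [0.0046 0.0011 0.2097]
```

To row units: 0.05 m is 0.8, 0.04 m is 0.64.

Emit:
shift_gripper:
  moves:
    - {"dx":0.08, "dy":0.016, "dz":0.32}
    - {"dz":0.8}
    - {"dz":0.64}
    - {"dz":0.32}
    - {}
    - {}

```text
time_s: 16.35
position: [0.4155, -0.3663, 0.1494]
eef_rot: [0.0, 0.877, 0.48, 0.0]
ft_force: [0.8, 0.2, 0.5]
opening: 0.0851
grasp_force: 0.0
```

```bash
python3 -c "
from h import *
delta([.413,-.3685,.068])"
```

```text
delta tool [-0.0032 -0.0009  0.0814] per row [-0.0032 -0.0009  0.0814]
```

To row units: 0.03 m is 0.48, 0.02 m is 0.32.

Emit:
shift_gripper:
  moves:
    - {"dx":-0.048, "dy":-0.016, "dz":0.32}
    - {"dz":0.48}
    - {"dz":0.32}
    - {"dz":0.144}
    - {}
    - {}

```text
time_s: 17.1
position: [0.413, -0.3688, 0.0707]
eef_rot: [0.001, 0.877, 0.48, 0.0]
ft_force: [1.3, -0.8, 0.3]
opening: 0.0851
grasp_force: 0.0
```

Emit:
shift_gripper:
  moves:
    - {}
    - {}
    - {}
    - {}
    - {}
    - {}
    - {}
  aperture: 0.01
  grip_n: 110

```text
time_s: 17.98
position: [0.4124, -0.3684, 0.07]
eef_rot: [0.0, 0.877, 0.48, 0.0]
ft_force: [-1.4, 0.9, 6.3]
opening: 0.025
grasp_force: 99.3
```

To row units: 0.06 m is 0.96, -0.05 m is -0.8.

Emit:
shift_gripper:
  moves:
    - {"dz":-0.4}
    - {"dz":-0.8}
    - {"dz":-0.8}
    - {"dx":0.32, "dz":-0.8}
    - {"dx":0.64, "dy":-0.08, "dz":-0.64}
    - {"dx":0.96, "dy":-0.096, "dz":-0.08}
    - {"dx":0.96, "dy":-0.096}
    - {"dx":0.8, "dy":-0.096}

```text
time_s: 18.98
position: [0.5176, -0.1603, 0.2894]
eef_rot: [-0.0, 0.877, 0.48, -0.0]
ft_force: [0.3, -0.8, -2.4]
opening: 0.0248
grasp_force: 100.5
```

```bash
python3 -c "
from h import *
delta(b2w([.579,-.032,.999],[.0145,0,.290])[0])"
```

```text
delta tool [ 0.1556 -0.0173 -0.0006] per row [ 0.1556 -0.0173 -0.0006]
```

To row units: 0.03 m is 0.48, -0.02 m is -0.32.

Emit:
shift_gripper:
  moves:
    - {"dx":0.48, "dy":-0.272, "dz":-0.32}
    - {"dx":0.32}
    - {}
    - {}

```text
time_s: 19.48
position: [0.5294, -0.1116, 0.3088]
eef_rot: [-0.0, 0.877, 0.48, -0.001]
ft_force: [0.4, 0.3, -2.8]
opening: 0.0245
grasp_force: 100.5
```

```bash
python3 -c "
from h import *
im=eyes.get_image('wrist'); cv2.imwrite('pics/w6.png',cv2.resize(im[:,:,::-1],(800,600)))
delta(b2w([.579,-.032,.999],[.0145,0,.290])[0])
c=cal('wrist')
print(proj('w',b2w([.579,-.032,.999],[[-.005,.018,.168],[-.005,-.018,.168],[.035,.018,.168],[.035,-.018,.168]]),c)/.64)"
```

```text
delta tool [ 0.1085 -0.0012  0.0189] per row [ 0.1085 -0.0012  0.0189]
[[360.33906091 123.02032129]
 [430.09978168 123.13376789]
 [358.88413876  37.93796802]
 [431.52350173  38.04204417]]
```

View pics/w6.png

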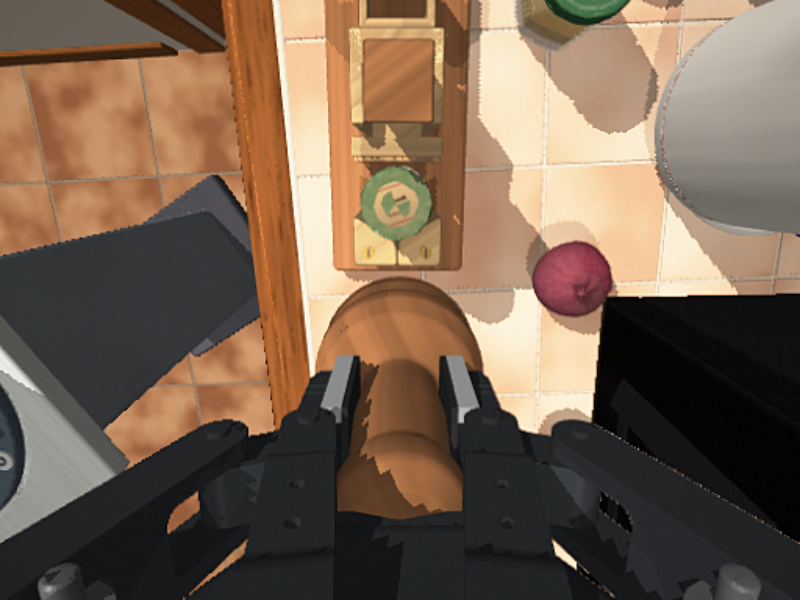

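To row units: 0.045 m is 0.72, 0.035 m is 0.56.

Emit:
shift_gripper:
  moves:
    - {"dx":0.32, "dy":-0.016}
    - {"dx":0.72}
    - {"dx":0.56}
    - {"dx":0.136, "dz":0.16}
    - {"dz":0.48}
    - {"dz":0.16}
    - {}

```text
time_s: 20.4
position: [0.5867, -0.0194, 0.2592]
eef_rot: [-0.0, 0.877, 0.48, -0.001]
ft_force: [0.8, 1.0, -1.0]
opening: 0.025
grasp_force: 100.5
```

```bash
python3 -c "
from h import *
delta(b2w([.579,-.032,.999],[.0145,0,.255])[0])"
```

```text
delta tool [-0.0002  0.0004  0.0042] per row [-0.0002  0.0004  0.0042]
```

Blow 1.

To row units: 0.015 m is 0.24, 0.005 m is 0.08.

Emit:
shift_gripper:
  moves:
    - {"dz":0.24}
    - {"dz":0.24}
    - {"dz":0.08}
    - {}

```text
time_s: 20.9
position: [0.587, -0.019, 0.2244]
eef_rot: [-0.0, 0.877, 0.48, -0.0]
ft_force: [0.1, 0.2, -2.0]
opening: 0.0249
grasp_force: 101.1
```

To row units: -0.02 m is -0.32, 0.015 m is 0.24.

Emit:
shift_gripper:
  moves:
    - {"dz":-0.32}
    - {"dz":-0.16}
    - {}
    - {"dz":0.24}
    - {"dz":0.32}
    - {"dz":0.096}
    - {}

```text
time_s: 21.78
position: [0.5866, -0.019, 0.2126]
eef_rot: [-0.001, 0.877, 0.48, -0.001]
ft_force: [0.8, 0.1, -2.5]
opening: 0.0248
grasp_force: 100.8
```

To row units: -0.02 m is -0.32, 0.018 m is 0.288.

Emit:
shift_gripper:
  moves:
    - {"dz":-0.32}
    - {"dz":-0.16}
    - {}
    - {"dz":0.24}
    - {"dz":0.288}
    - {"dz":0.032}

```text
time_s: 22.52
position: [0.587, -0.019, 0.208]
eef_rot: [0.0, 0.877, 0.48, 0.0]
ft_force: [-3.4, -0.8, 17.2]
opening: 0.0248
grasp_force: 101.3
```

Emit:
shift_gripper:
  moves:
    - {"dz":0.048}

```text
time_s: 22.65
position: [0.5871, -0.0191, 0.2079]
eef_rot: [0.001, 0.877, 0.48, 0.001]
ft_force: [-12.0, -0.5, 47.8]
opening: 0.0245
grasp_force: 104.8
```

Emit:
shift_gripper:
  moves:
    - {"dz":0.048}

```text
time_s: 22.78
position: [0.5873, -0.0192, 0.2076]
eef_rot: [0.002, 0.877, 0.48, 0.002]
ft_force: [-17.2, -1.8, 67.4]
opening: 0.0248
grasp_force: 107.3
```

To row units: -0.015 m is -0.24, 0.012 m is 0.192.

Emit:
shift_gripper:
  moves:
    - {"dz":-0.24}
    - {"dz":-0.24}
    - {}
    - {"dz":0.192}
    - {"dz":0.192}
    - {"dz":0.064}
    - {}

```text
time_s: 23.65
position: [0.5869, -0.0192, 0.2074]
eef_rot: [0.001, 0.877, 0.48, 0.001]
ft_force: [-9.8, -0.8, 32.5]
opening: 0.0251
grasp_force: 105.7
```

Emit:
shift_gripper:
  moves:
    - {"dz":-0.32}
    - {"dz":-0.64}
    - {"dz":-0.64}
    - {}

```text
time_s: 24.15
position: [0.5883, -0.0191, 0.3062]
eef_rot: [0.001, 0.877, 0.48, 0.002]
ft_force: [0.0, 0.2, -3.1]
opening: 0.0251
grasp_force: 101.8
```

```bash
python3 -c "
from h import *
delta([.413,-.3685,.30])"
```

```text
delta tool [-0.3888  0.0406  0.0056] per row [-0.3888  0.0406  0.0056]
```

Careful with the scale: shifts go in shares of 62.5 mm and turns go in shares of 2 pi rad. That gives: -0.05 m is -0.8, -0.04 m is -0.64.

Emit:
shift_gripper:
  moves:
    - {"dx":-0.48, "dy":0.048}
    - {"dx":-0.8, "dy":0.08}
    - {"dx":-0.64, "dy":0.08}
    - {}
    - {}

```text
time_s: 24.78
position: [0.5333, -0.127, 0.3032]
eef_rot: [-0.001, 0.877, 0.48, -0.001]
ft_force: [0.3, -0.1, -2.3]
opening: 0.0248
grasp_force: 102.0Traceback (most recent call last):
```

```bash
python3 -c "
from h import *
im=eyes.get_image('wrist'); cv2.imwrite('pics/w7.png',cv2.resize(im[:,:,::-1],(800,600)))
b=[.579,-.032,.999]; print(proj('w',b2w(b,[[-.030,.032,.08],[-.03,-.032,.08],[-.053,0,.126],[-.005,.018,.138],[.035,-.018,.138]]))/.64)
delta([.413,-.3685,.30])"
```

```text
  File "<string>", line 4, in <module>
    b=[.579,-.032,.999]; print(proj('w',b2w(b,[[-.030,.032,.08],[-.03,-.032,.08],[-.053,0,.126],[-.005,.018,.138],[.035,-.018,.138]]))/.64)
                               ~~~~^^^^^^^^^^^^^^^^^^^^^^^^^^^^^^^^^^^^^^^^^^^^^^^^^^^^^^^^^^^^^^^^^^^^^^^^^^^^^^^^^^^^^^^^^^^^^^^^^^^
  File "h.py", line 8, in proj
    K,d,T=c or cal(n); P=np.atleast_2d(P).astype(float); p=(T[:3,:3]@P.T).T+T[:3,3]; p=p*[1,-1,-1]
               ~~~^^^
  File "h.py", line 6, in cal
    c=eyes.calibration(n); return np.array(c['K'],float),np.array(c['distortion'],float),np.array(c['world_to_cam'],float)
ValueError: cameras: side, top, wrist
```

View pics/w7.png

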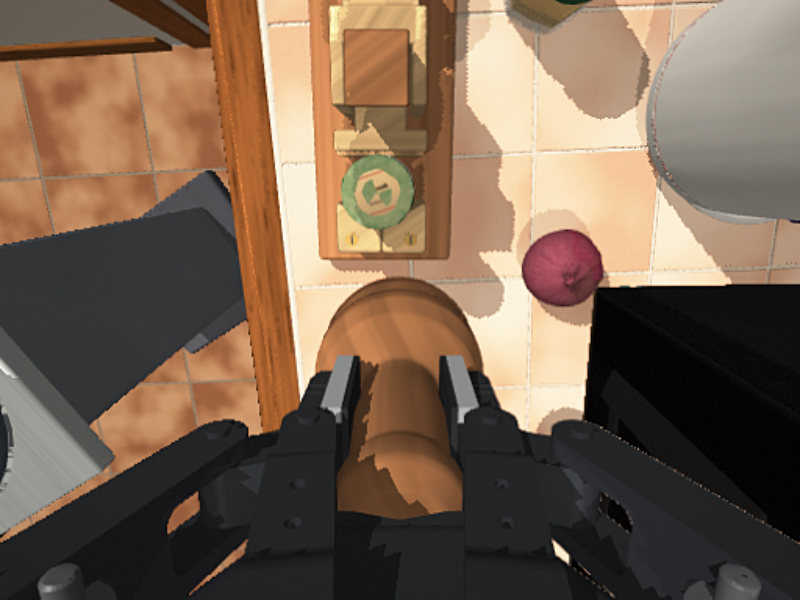

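Wedge top (344–408, 30–105) sits lower, the jaw (335–427, 130–152) has moved up to the jar (378,190). Next, return the pounder.

To row units: -0.06 m is -0.96, -0.045 m is -0.72.

Emit:
shift_gripper:
  moves:
    - {"dx":-0.48, "dy":0.048}
    - {"dx":-0.96, "dy":0.096}
    - {"dx":-0.96, "dy":0.096}
    - {"dx":-0.96, "dy":0.096, "dz":0.48}
    - {"dx":-0.72, "dy":0.08, "dz":0.64}
    - {"dx":-0.208, "dy":0.032, "dz":0.64}
    - {"dz":0.48}
    - {}

```text
time_s: 25.82
position: [0.414, -0.3625, 0.1643]
eef_rot: [-0.003, 0.877, 0.481, -0.001]
ft_force: [0.4, 0.4, -2.1]
opening: 0.0249
grasp_force: 102.0
```

```bash
python3 -c "
from h import *
delta([.413,-.3685,.070])"
```

```text
delta tool [-0.0057  0.0028  0.0943] per row [-0.0057  0.0028  0.0943]
```

To row units: 0.03 m is 0.48, 0.015 m is 0.24.

Emit:
shift_gripper:
  moves:
    - {"dx":-0.064, "dy":0.016, "dz":0.48}
    - {"dz":0.48}
    - {"dz":0.24}
    - {"dz":0.128}
    - {}
    - {}

```text
time_s: 26.58
position: [0.4139, -0.3684, 0.0848]
eef_rot: [0.001, 0.877, 0.48, 0.0]
ft_force: [1.0, 0.5, -2.7]
opening: 0.0245
grasp_force: 102.1
```

To row units: 0.006 m is 0.096, 0.004 m is 0.064.

Emit:
shift_gripper:
  moves:
    - {"dz":0.096}
    - {"dz":0.064}
    - {"dz":0.032}
    - {}

```text
time_s: 27.08
position: [0.4132, -0.3679, 0.0716]
eef_rot: [-0.0, 0.877, 0.48, -0.0]
ft_force: [0.1, -0.0, -2.7]
opening: 0.0254
grasp_force: 102.0
```

Emit:
shift_gripper:
  moves:
    - {"dz":0.024}
    - {}

```text
time_s: 27.32
position: [0.4134, -0.368, 0.0703]
eef_rot: [-0.0, 0.877, 0.48, 0.0]
ft_force: [-0.3, -0.4, -1.8]
opening: 0.025
grasp_force: 102.1
```

To row units: 0.001 m is 0.016.

Emit:
shift_gripper:
  moves:
    - {"dz":0.016}
    - {}

```text
time_s: 27.58
position: [0.4134, -0.3681, 0.07]
eef_rot: [0.0, 0.877, 0.48, 0.0]
ft_force: [-1.6, 0.8, 4.7]
opening: 0.0252
grasp_force: 102.7
```

Emit:
shift_gripper:
  moves:
    - {"dz":0.008}
    - {}

```text
time_s: 27.82
position: [0.4133, -0.3681, 0.07]
eef_rot: [0.0, 0.877, 0.48, 0.0]
ft_force: [-3.4, 1.6, 9.8]
opening: 0.0245
grasp_force: 102.8
```

Standing on the worktop; release and rise.

To row units: -0.001 m is -0.016.

Emit:
shift_gripper:
  moves:
    - {"dz":-0.016}
    - {}
    - {}
    - {}
    - {}
    - {}
  aperture: 0.085

```text
time_s: 28.58
position: [0.4134, -0.368, 0.0698]
eef_rot: [-0.0, 0.877, 0.48, 0.0]
ft_force: [0.7, -1.0, 0.2]
opening: 0.0851
grasp_force: 0.0
```

Emit:
shift_gripper:
  moves:
    - {"dz":-0.32}
    - {"dz":-0.8}
    - {"dz":-0.8}
    - {"dx":-0.64, "dz":-0.64}
    - {"dx":-0.48}
    - {}
    - {}

```text
time_s: 29.45
position: [0.3756, -0.4265, 0.2294]
eef_rot: [-0.001, 0.877, 0.48, 0.0]
ft_force: [-0.2, 0.3, 1.0]
opening: 0.0851
grasp_force: 0.0
```

```bash
python3 - <<'E'
from h import *
c=cal('wrist'); im=snap('wrist','w8.png')
h=cv2.cvtColor(im,cv2.COLOR_RGB2HSV)
a=proj('wrist',[[.4133,-.368,0],[.4133,-.368,.046],[.4133,-.368,.112]],c); print(a)
for p in a[1:]: u,v=p.astype(int); print(im[v,u])
t=snap('top','top2.png'); t1=cv2.imread('pics/top1.png')[:,:,::-1]
# pounder and bystanders in the top view: patch match before/after
for n,(u,v) in dict(pounder=(340,255),salt=(285,248),onion=(278,172),squat=(204,135)).items():
    q=t1[v-15:v+15,u-15:u+15]; s=t[v-25:v+25,u-25:u+25]
    m=cv2.matchTemplate(np.ascontiguousarray(s),np.ascontiguousarray(q),cv2.TM_CCOEFF_NORMED); _,mx,_,l=cv2.minMaxLoc(m); print(n,round(mx,3),l[0]-10,l[1]-10)
E
```

```text
[[255.05218521 104.62971399]
 [254.94756289 104.33480752]
 [254.72761423 103.71483208]]
[162 104  65]
[157 102  63]
pounder 0.982 0 -1
salt 0.947 0 0
onion 0.966 0 0
squat 1.0 0 0
```

The pounder stands where it was, the bystanders are unmoved, and nothing is being touched.

```bash
python3 -c "
from cell import robot, eyes, job_done
print(job_done())"
```

```text
the job is handed in; nothing more can be done
None
```

The jar is clamped upright in the board with the wedge driven tight (it stopped moving under up to 67 N, after four separate blows), the pounder is back upright in its place, the other things I checked have not moved, and the job is handed in at about 30 s of the allowed 64 s.

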